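# Pin back the belt tensioner of an orbital shaker

## Task

The bench shaker is stripped down for a new drive belt: take the locking pin from the tool block, start it down the eye of the sprung tensioner arm, and with the pin swing the arm counter-clockwise, away from the pulleys, until the pin finds the lock hole in the plate underneath. Push the pin down until its collar seats on the arm, so that the tension wheel stays back when you let go. Do not force pin or arm, and leave the other things where they are.

Things in the scene. Friction and masses are not known exactly. Their poses are not given: they have to be found in the camera images.
- shaker: Bench-top orbital shaker with its platform taken off, fixed: white case 340 x 300 mm with a flat dark drive deck 60 mm above the bench (origin: centre of the underside, z up, x away from the front panel). On the deck: a large driven pulley (144 mm across), a small motor pulley and the belt tensioner; no belt is fitted. Nothing on the deck stands higher than 101 mm above the bench.
- pivot (a point): Point on the tensioner arm's vertical pivot axis, 100 mm above the bench, at the top of the pivot's boss. The horizontal line from here to eye is the arm's direction.
- tensioner (a joint): Angle of the tensioner arm about the vertical pivot axis, rad. 0: at rest on its stop, held there by a torsion spring, with the black tension wheel (44 mm) swung in towards the pulleys. It grows counter-clockwise seen from above, away from the pulleys, up to an end stop at 1.2. The spring pushes back harder the further it turns: about 4 N at the eye when at rest, 7 N at 0.85. Let go unpinned, it springs back to 0.
- eye (a point): Centre of the upper mouth of the eye: a plain vertical through hole of 12 mm in a round boss (28 mm outside) of the aluminium arm, 62 mm from the pivot axis, its mouth 100 mm above the bench (x along the arm, z up). The hole is 16 mm deep and ends 2 mm above the lock plate.
- lock_arc (a point): Fixed point on the shaker: top of the lock plate (steel sector 12 mm thick under the eye's whole path, its top 18 mm below the eye's mouth), 62 mm from the pivot axis at joint angle 0.82. Near it is the lock hole, a round through hole of 11.5 mm on that 62 mm arc, anywhere from joint angle 0.62 to 1.02: the plate is clamped in slots, so its exact angle differs each time and is not measured.
- pin_knob (a point): Centre of the locking pin's black knob, to grip: upright cylinder, 24 mm diameter, 28 mm tall. The underside of the steel collar (20 mm) is 22 mm lower, then 30 mm of 10 mm shank, the last 3.5 mm tapering to a 7.6 mm nose. Loose, about 60 g. It starts upright in one hole of the block, collar on the block, 36 mm tall over it (the drivers 64 mm). Over 60 N against arm or plate would bend it.
- pin_collar (a point): Centre of the underside of the pin's collar, on the pin's axis: this meets the eye's mouth when the pin is fully home, with 12 mm of the pin in the lock plate. With the nose resting on the plate beside the hole it stands 12 mm higher.
- pin_tip (a point): Centre of the flat end of the pin's nose, 30 mm below the collar's underside and 52 mm below the centre of the knob.
- tool_block: Grey plastic tool block, fixed, 52 mm (x) by 180 mm (y) by 40 mm high, origin at the centre of its underside, with three 13 mm holes in a row along y, 60 mm apart.
- hex_driver: Stubby driver with a thick black handle (28 mm, 64 mm tall over the block) standing in another hole of the block: leave it. Origin on its axis (the hole's), where its ferrule meets the block.
- nut_driver: The other stubby driver, same handle, thicker shank, in the third hole of the block: leave it. Origin as above.
- tip_box: Pipette tip box, 85 x 125 x 60 mm, loose on the bench beyond the block: leave it. Origin at the centre of its underside.
- tube_rack: Blue tube rack, 200 x 100 mm and 108 mm tall with its three capped tubes, loose on the bench right of the shaker: leave it. Origin at the centre of its underside.

How it is judged:
On the way, in this order (a step that is already met when the one before it is completed fails the run):
1. the pin is started in the eye of the arm (nose at least 8 mm down the eye) while the arm is still within 0.3 rad of rest (horizontal distance between pin_tip and eye below 0.006 m and z of pin_tip in the frame of eye below -0.008 m and value of joint tensioner below 0.3 rad), for 0.1 s.
2. with the arm swung back beyond 0.5 rad the pin has dropped at least 3 mm into the lock hole (horizontal distance between pin_tip and eye below 0.006 m and z of pin_tip in the frame of eye below -0.021 m and value of joint tensioner above 0.5 rad), for 0.1 s.
At the end, for the whole second after the job is handed in: The arm stands swung back beyond 0.5 rad, at rest, held by the pin alone: the pin is upright (within 0.15 rad) through the eye and the lock hole with its collar within 3 mm of the eye's mouth, and the robot has let go (horizontal distance between pin_collar and eye below 0.004 m and z of pin_collar in the frame of eye below 0.003 m and z of pin_tip in the frame of eye below -0.027 m and angle between pin_collar's own z axis and vertical below 0.15 rad and value of joint tensioner above 0.5 rad and velocity of joint tensioner below 0.05 rad/s and linear speed of locking_pin below 0.02 m/s); the robot touches nothing.
It fails at once if the pin is forced: more than 60 N between the pin and the shaker (arm, lock plate or deck) (contact force between locking_pin and shaker above 60 N).
It fails at once if a driver is pulled, knocked or moved by over 20 mm (distance of any of hex_driver, nut_driver from where it was at the start of the episode above 0.02 m).
It fails at once if the tip box or the tube rack is moved by over 20 mm (distance of any of tip_box, tube_rack from where it was at the start of the episode above 0.02 m).
It also fails if it takes over 70 s, if anything falls off the work surface, if the arm or the gripper's body presses on something with over 40 N, if the wrist force passes 120 N, or if a joint passes its speed limit or range.

## Robot

A 6-joint arm with a two-finger parallel gripper is mounted at the origin on the work surface. World frame = base frame: x ahead of the robot, y to its left, z up, the work surface at z = 0. Lengths are in m, angles in rad, forces in N, time in s.
With the tool pointing down it reaches from about 0.35 to 0.725 m from the base axis. Payload 6 kg.
Tool frame: the origin (TCP) lies midway between the tips of the shut fingers; the grasp point (between the pads) lies 19 mm behind it; z points along the fingers, y is the line along which they close (so a half turn about z gives the same grasp; the last joint's range is limited). The gripper opens to 85 mm and grips with 20 to 120 N. Pads are 22 mm wide; open, the fingers measure 114 mm over their backs; the gripper's body (76 mm by 85 mm) begins 54 mm behind the grasp point. The pads swing forward as they close: fully open they stand 13 mm farther back than shut.
Start: joints at [-0.988, 0.04, 0.085, 0, -1.615, -0.334], TCP at [0.148, -0.581, 0.231] pointing down, gripper open.
Joint ranges: [-2.56, 2.56], [-1.29, 2.01], [-1.08, 1.49], [-3.29, 1.98], [-2.81, -0.18], [-2.99, 2.99]. Speed limits (rad/s): [2.57, 2.57, 3.01, 3.14, 3.14, 3.14].

## Interface

Orientations are given as [roll, pitch, yaw] about the fixed x, y, z axes, in that order (R = Rz(yaw) Ry(pitch) Rx(roll)).
In Python, from bench import arm gives the robot as it stands. The module is installed in compiled form; this text tells all that it offers.
- The arm moves only by the tool apply_moves, never from a script. Its argument "commands" is a list of rows, each a list of 7 numbers: the closure, from -1 (fully open) to 1 (shut), then the shift along the world's x, y, z scaled (see below), then the turn, a rotation vector about the world's x, y, z scaled (see below). A call has 1 to 8 rows; each row shifts and turns the commanded pose from where the row before left it; what a row does not reach is not made up. The controller multiplies each number of a shift by 0.03 m and each number of a turn by 0.08 rad. A row lasts 1/12 s, in which the tool goes at most 41.7 mm and 7.16 degrees, less where a joint would pass 70% of its speed; a pose out of reach is approached as far as the arm can. A call with a number of a shift or a turn outside -1 to 1 is refused whole. A call with a gripper value outside its range is refused whole. The fingers move at their own pace and stop on an object; "force" is the grip in N (left out, the last holds). Time passes only in rows, so rows that do not move let the fingers close. It gives the time, the measured TCP pose, the force, the opening and the grip force at its end, in the units of the state.
- arm.observe(): the state, without advancing time (a new reading comes with each control period).
- arm.capture(name): name is "scene" or "top"; returns the picture (400x640x3 uint8, red, green, blue); there is no depth.
- arm.camera_info(name): a dict with "vfov" (degrees; the focal length in pixels is half the picture's height over the tangent of half this angle, whatever the lens; pixels are square), "cx", "cy" (the principal point, pixels), "dist" ([k1, k2, p1, p2, k3] as OpenCV has them; the pictures are not rectified), "eye" and "attitude" of the camera in the world. Camera axes: x right, y down, z forward; pixel columns grow to the right and rows downward; lengths in m; the calibration is good to about 2 mm. A picture is of the moment at which its call begins. camera_info takes no time and is no camera call.
- arm.close_job(): hands the job in; it is judged then, once.
Trained networks look in the newest picture that a camera, given by its name, has taken for a name from the list of things; names that differ only in an ending like _2 or _b are one class to them, and where a whole thing is asked for, a point or a joint stands for the part that bears it (a point fixed in the world has none). Each returns a list of dicts, best first, with "score" (0 to 1); they miss things now and then, are a little off and sometimes report something else, mostly with a low value. They report only what shows in the picture. A call takes as long as a camera call.
- arm.silhouettes(camera, query): "pixels" (400x640 bool, what is visible of it) and "centre" ([column, row] in pixels, amid what is visible of it).
- arm.mark_of(camera, query): "centre" ([column, row] in pixels: a listed point, or the origin of a listed thing).
The state is a dict: "t": time; "joints": joint angles; "qd": joint speeds; "joint_efforts": joint torques, N m; "eef_pos": TCP position; "tool_rot": TCP orientation; "ft_force": force on the tool from outside, world axes, zero at the start; "moment": the same for the moment, N m; "width": finger opening in m; "grip_force": force on a finger pad.
Only numpy, scipy, OpenCV 4.12 (cv2) and the standard library are available. Lean on these libraries where they do the work, as an engineer would, in place of code of your own. Each camera call takes 0.05 s, during which the arm holds its last target. There are 200 camera calls.

## Working session

There is one attempt and no reset: what is moved stays moved. The work goes in short steps, Python scripts to look and compute and a tool call to move; the robot and the scene stay as the last step left them, time stands still between calls to the robot, and variables do not carry over. Pictures are saved under pics/ and viewed, at most 10 in all, crops included, and the job is handed in when it is done.

Besides the shell and the picture viewer there is one more tool, called after ">>>" by a JSON object that holds its "fn" and its "kwargs". apply_moves: Moves the arm, as the interface text tells. Its arguments: {"type":"object","properties":{"commands":{"type":"array","items":{"type":"array","items":{"type":"number","minimum":-1,"maximum":1}}},"force":{"type":"number"}},"required":["commands"]}

```bash
mkdir -p pics; cat > h.py <<'E'
import numpy as np, cv2
from scipy.spatial.transform import Rotation as R
from bench import arm
def K(c):
    i=arm.camera_info(c); f=200/np.tan(np.radians(i["vfov"])/2)
    return np.array([[f,0,i["cx"]],[0,f,i["cy"]],[0,0,1]]),np.array(i["dist"],float)
def att(c):
    a=np.array(arm.camera_info(c)["attitude"],float)
    return a if a.shape==(3,3) else R.from_euler('xyz',a).as_matrix()
def ray(c,px):
    k,d=K(c); u=cv2.undistortPoints(np.array([[px]],float),k,d)[0,0]
    return np.array(arm.camera_info(c)["eye"]),att(c)@np.array([u[0],u[1],1])
def atz(c,px,z):
    o,v=ray(c,px); return o+v*(z-o[2])/v[2]
def proj(c,p):
    k,d=K(c); q=att(c).T@(np.array(p,float)-np.array(arm.camera_info(c)["eye"]))
    return cv2.projectPoints(q[None],np.zeros(3),np.zeros(3),k,d)[0].ravel()
def tri(p1,p2):
    A=np.zeros((3,3));b=np.zeros(3);L=[]
    for c,p in (("scene",p1),("top",p2)):
        o,v=ray(c,p); v=v/np.linalg.norm(v); M=np.eye(3)-np.outer(v,v); A+=M;b+=M@o;L.append((o,v))
    x=np.linalg.solve(A,b); return x,[float(np.linalg.norm(np.cross(x-o,v))) for o,v in L]
def save(c,n):
    im=arm.capture(c); cv2.imwrite("pics/"+n,im[:,:,::-1]); return im
E
python3 - <<'E'
from h import *
for c in("scene","top"):
    print(c,arm.camera_info(c)); save(c,c+"0.png")
Z=dict(pivot=.1,eye=.1,lock_arc=.082,pin_knob=None,pin_collar=.04,shaker=0,tool_block=0,hex_driver=.04,nut_driver=.04,tip_box=0,tube_rack=0)
for q,z in Z.items():
    m={c:arm.mark_of(c,q)[:3] for c in("scene","top")}
    for c in m:
        for r in m[c]: print(q,c,np.round(r["centre"],1),round(r["score"],2),np.round(atz(c,r["centre"],z if z is not None else .062),4))
    if m["scene"] and m["top"]: print("   tri",*[np.round(t,4) for t in tri(m["scene"][0]["centre"],m["top"][0]["centre"])])
print(arm.observe())
E
```

```text
scene {'vfov': 42.354310481638485, 'cx': 325.31098599019316, 'cy': 201.38499914062547, 'dist': array([0.05212753, 0.        , 0.        , 0.        , 0.        ]), 'eye': array([ 1.51724894, -0.39736817,  0.91395016]), 'attitude': array([-2.25890613e+00, -3.20260052e-04,  1.22809561e+00])}
top {'vfov': 49.50752436709796, 'cx': 321.2563648915399, 'cy': 199.54282777247386, 'dist': array([-0.08538748,  0.        ,  0.        ,  0.        ,  0.        ]), 'eye': array([ 0.50749874, -0.0400273 ,  1.25008496]), 'attitude': array([-3.05996604, -0.02025853, -1.56721719])}
pivot scene [284.3 204.3] 0.56 [ 0.5616 -0.1635  0.1   ]
pivot scene [442.7 194.6] 0.51 [0.6587 0.2228 0.1   ]
pivot scene [310.9 210.4] 0.37 [ 0.6056 -0.109   0.1   ]
pivot top [357.2 210.5] 0.61 [ 0.5729 -0.1588  0.1   ]
   tri [ 0.5714 -0.1618  0.107 ] [0.0039 0.0039]
eye scene [308.2 216.5] 0.87 [ 0.6249 -0.1223  0.1   ]
eye top [346.6 191. ] 0.75 [ 0.6249 -0.1306  0.1   ]
eye top [165.9 220.4] 0.56 [0.5438 0.3503 0.1   ]
   tri [ 0.626  -0.1267  0.1023] [0.0039 0.0039]
lock_arc scene [309.1 210.9] 0.86 [ 0.5858 -0.1075
[... 1699 characters left out ...]
0.0013]
{'t': 1.2, 'joints': array([-9.88269893e-01,  4.01966932e-02,  8.47981361e-02,  1.89169202e-05,
       -1.61553090e+00, -3.33649090e-01]), 'qd': array([ 2.67062298e-04, -1.86476371e-03,  4.34116946e-05, -4.34644358e-04,
       -6.53694934e-05,  3.85175096e-04]), 'joint_efforts': array([-2.13265761e-03, -3.67923510e+01,  3.47449708e+01,  6.93303108e+00,
       -8.38836695e-04,  1.16430940e-05]), 'eef_pos': array([ 0.14776059, -0.58148914,  0.23126577]), 'tool_rot': array([ 3.14147306e+00, -6.14546003e-05, -2.89271615e+00]), 'ft_force': array([ 0.1739788 ,  0.13952181, -0.16618838]), 'moment': array([0.01865378, 0.01896599, 0.01013807]), 'grip_force': 0.0, 'width': 0.08564258558195688}
```

```bash
python3 - <<'E'
import cv2,numpy as np
s=cv2.imread("pics/scene0.png");t=cv2.imread("pics/top0.png")
a=cv2.resize(s[150:275,230:480],(800,400)[:2]) if 0 else cv2.resize(s[150:250,260:480],(792,300) if 0 else (660,300),interpolation=cv2.INTER_CUBIC)
b=cv2.resize(t[160:260,160:380],(660,300),interpolation=cv2.INTER_CUBIC)
cv2.imwrite("pics/c0.png",np.vstack([a,b]))
E
```

```text
(no output)
```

View pics/c0.png

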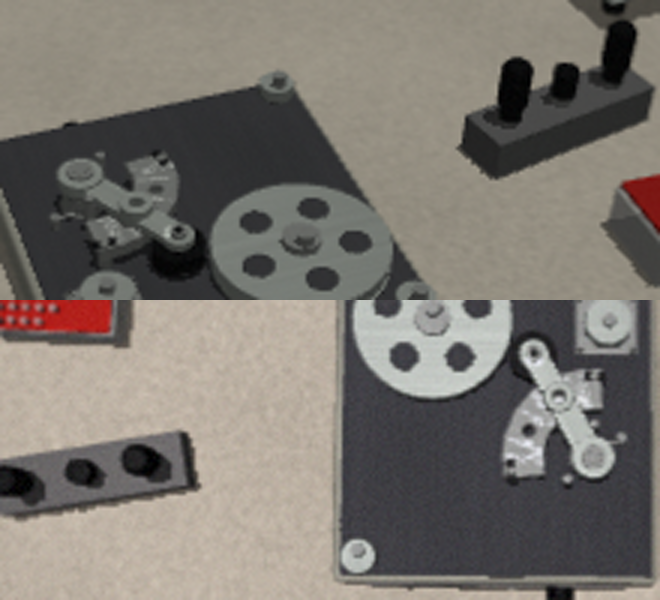

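View pics/top0.png

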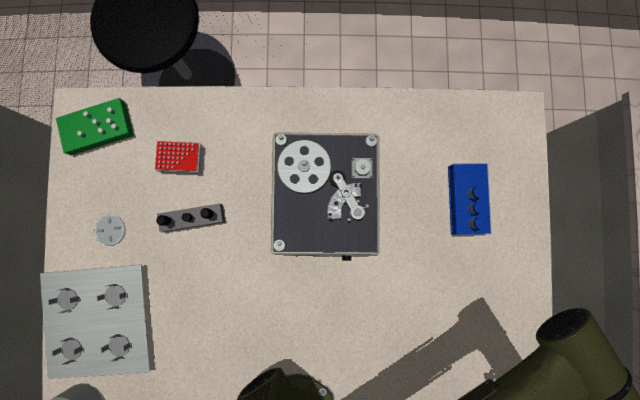

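The middle hole holds the pin: crop (83,472), between two taller driver handles. The lock hole shows beside the arm at about top px (336,203), with the eye at (346,191) and the pivot at (358,212). I'm moving above the pin now.

>>> {"fn": "apply_moves", "kwargs": {"commands": [[-1, 0.42, 0.925, -0.05, 0, 0, 0.59], [-1, 0.42, 0.925, -0.05, 0, 0, 0.59], [-1, 0.42, 0.925, -0.05, 0, 0, 0.59], [-1, 0.42, 0.925, -0.05, 0, 0, 0.59], [-1, 0.42, 0.925, -0.05, 0, 0, 0.59], [-1, 0.42, 0.925, -0.05, 0, 0, 0.59], [-1, 0.42, 0.925, -0.05, 0, 0, 0.59], [-1, 0.42, 0.925, -0.05, 0, 0, 0.59]], "force": 70}}

```text
t: 1.87
eef_pos: [0.2487, -0.3582, 0.2193]
tool_rot: [-3.141, 0.0, -2.513]
ft_force: [1.0, 0.7, 1.2]
width: 0.0853
grip_force: 0.0
```

>>> {"fn": "apply_moves", "kwargs": {"commands": [[-1, 0.42, 0.925, -0.05, 0, 0, 0.59], [-1, 0.42, 0.925, -0.05, 0, 0, 0.59], [-1, 0.42, 0.925, -0.05, 0, 0, 0.59], [-1, 0.42, 0.925, -0.05, 0, 0, 0.59], [-1, 0.42, 0.925, -0.05, 0, 0, 0.59], [-1, 0.42, 0.925, -0.05, 0, 0, 0.59], [-1, 0.42, 0.925, -0.05, 0, 0, 0.59], [-1, 0.42, 0.925, -0.05, 0, 0, 0.59]]}}

```text
t: 2.53
eef_pos: [0.3497, -0.1361, 0.2076]
tool_rot: [-3.141, 0.001, -2.135]
ft_force: [0.5, 0.2, 0.4]
width: 0.085
grip_force: 0.0
```

>>> {"fn": "apply_moves", "kwargs": {"commands": [[-1, 0.42, 0.925, -0.05, 0, 0, 0.59], [-1, 0.42, 0.925, -0.05, 0, 0, 0.59], [-1, 0.42, 0.925, -0.05, 0, 0, 0.59], [-1, 0.42, 0.925, -0.05, 0, 0, 0.59], [-1, 0.42, 0.925, -0.05, 0, 0, 0.59], [-1, 0.42, 0.925, -0.05, 0, 0, 0.59], [-1, 0.42, 0.925, -0.05, 0, 0, 0.59], [-1, 0.42, 0.925, -0.05, 0, 0, 0.59]]}}

```text
t: 3.2
eef_pos: [0.4505, 0.0861, 0.1955]
tool_rot: [-3.141, 0.001, -1.757]
ft_force: [-0.1, -0.9, 1.0]
width: 0.0853
grip_force: 0.0
```

```bash
python3 - <<'E'
from h import *
# crop-read pixels
g=lambda x,y,o:(o[0]+x/3-.33,o[1]+y/3-.33)
T=dict(eye=(558,95,.1),piv=(593,157,.1),hole=(529,130,.082)); S=dict(eye=(137,203,.1),piv=(78,172,.1),hole=(155,190,.082))
for c,D,o in(("top",T,(160,160)),("scene",S,(260,150))):
    P={k:atz(c,g(v[0],v[1],o),v[2]) for k,v in D.items()}
    a={k:np.arctan2(*(P[k]-P['piv'])[[1,0]]) for k in('eye','hole')}
    print(c,{k:np.round(v,4) for k,v in P.items()},np.round(a['eye'],3),'hole ang',round(a['hole']-a['eye'],3),[round(np.hypot(*(P[k]-P['piv'])[:2]),4) for k in a])
im=cv2.imread("pics/top0.png")[:,:,::-1]
b=cv2.resize(im[175:225,320:375],None,fx=10,fy=10,interpolation=cv2.INTER_CUBIC); 
s=cv2.imread("pics/scene0.png")[:,:,::-1]
d=cv2.resize(s[190:240,270:325],None,fx=10,fy=10,interpolation=cv2.INTER_CUBIC)
cv2.imwrite("pics/zt.png",np.hstack([b,d])[:,:,::-1][:, :1100][::1,::1])
o=cv2.resize(np.hstack([b,d]),(800,364)); cv2.imwrite("pics/zz.png",o[:,:,::-1])
E
```

```text
top {'eye': array([ 0.624 , -0.1281,  0.1   ]), 'piv': array([ 0.5689, -0.1591,  0.1   ]), 'hole': array([ 0.594 , -0.1033,  0.082 ])} 0.513 hole ang 0.636 [np.float64(0.0632), np.float64(0.0612)]
scene {'eye': array([ 0.6255, -0.1297,  0.1   ]), 'piv': array([ 0.5727, -0.1632,  0.1   ]), 'hole': array([ 0.5952, -0.1048,  0.082 ])} 0.566 hole ang 0.636 [np.float64(0.0625), np.float64(0.0626)]
```

View pics/zz.png

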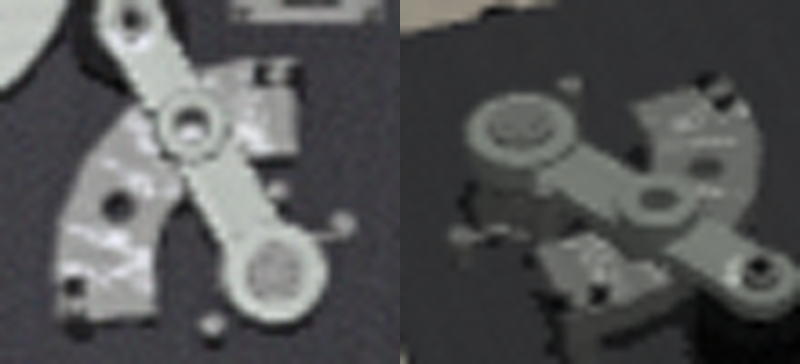

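The zoom shows the eye at top px (346.3,191.9), the pivot at (357.7,212.3) and the lock hole at (336.4,203.3). That puts the hole at a joint angle of about 0.64. I'm continuing to the pin.

>>> {"fn": "apply_moves", "kwargs": {"commands": [[-1, 0.42, 0.925, -0.05, 0, 0, 0.58], [-1, 0.42, 0.925, -0.05, 0, 0, 0.58], [-1, 0.42, 0.925, -0.05, 0, 0, 0.58], [-1, 0.42, 0.925, -0.05, 0, 0, 0.58], [-1, 0.42, 0.925, -0.05, 0, 0, 0.58], [-1, 0.42, 0.925, -0.05, 0, 0, 0.58], [-1, 0.42, 0.92, -0.05, 0, 0, 0.58], [-1, 0.4, 0.8, 0, 0, 0, 0.58]]}}

```text
t: 3.87
eef_pos: [0.5507, 0.3043, 0.184]
tool_rot: [3.141, -0.0, -1.386]
ft_force: [-0.6, 0.2, 0.5]
width: 0.0854
grip_force: 0.0
```

>>> {"fn": "apply_moves", "kwargs": {"commands": [[-1, 0, 0, 0, 0, 0, 0], [-1, 0, 0, 0, 0, 0, 0], [-1, 0, 0, -0.5, 0, 0, 0], [-1, 0, 0, -0.5, 0, 0, 0]]}}

```text
t: 4.2
eef_pos: [0.5508, 0.3025, 0.1559]
tool_rot: [-3.139, 0.001, -1.389]
ft_force: [0.2, -0.3, -0.0]
width: 0.0856
grip_force: 0.0
```

```bash
python3 - <<'E'
from h import *
o=arm.observe();print(o["eef_pos"],o["tool_rot"],o["joints"])
a=save("scene","s1.png");b=save("top","t1.png")
for c in("scene","top"):
    for q,z in(("pin_knob",.062),("hex_driver",.04),("nut_driver",.04)):
        for r in arm.mark_of(c,q)[:2]: print(c,q,np.round(r["centre"],1),round(r["score"],2),np.round(atz(c,r["centre"],z),4))
cv2.imwrite("pics/v1.png",np.hstack([cv2.resize(a[130:230,390:490],(400,400)),cv2.resize(b[160:260,140:240],(400,400))])[:,:,::-1])
E
```

```text
[0.55078441 0.3024695  0.1559492 ] [-3.13913377e+00  1.26645780e-03 -1.38949418e+00] [ 8.20508629e-01  1.16748877e-01  2.88257496e-02  4.52309275e-04
 -1.48014427e+00 -6.39248369e-01]
scene pin_knob [449.6 172.1] 0.67 [0.5366 0.3199 0.062 ]
scene hex_driver [427.6 188.6] 0.64 [0.5583 0.2429 0.04  ]
scene hex_driver [303.9 217.9] 0.27 [ 0.5606 -0.1141  0.04  ]
scene nut_driver [463.  177.3] 0.6 [0.5457 0.3611 0.04  ]
scene nut_driver [431.  190.4] 0.57 [0.5686 0.2478 0.04  ]
top pin_knob [185.  216.7] 0.49 [0.5556 0.3103 0.062 ]
top pin_knob [333.5 206.2] 0.38 [ 0.5866 -0.0975  0.062 ]
top hex_driver [359.4 210.9] 0.44 [ 0.5752 -0.1712  0.04  ]
top hex_driver [207.4 216.3] 0.4 [0.558  0.2537 0.04  ]
```

View pics/v1.png

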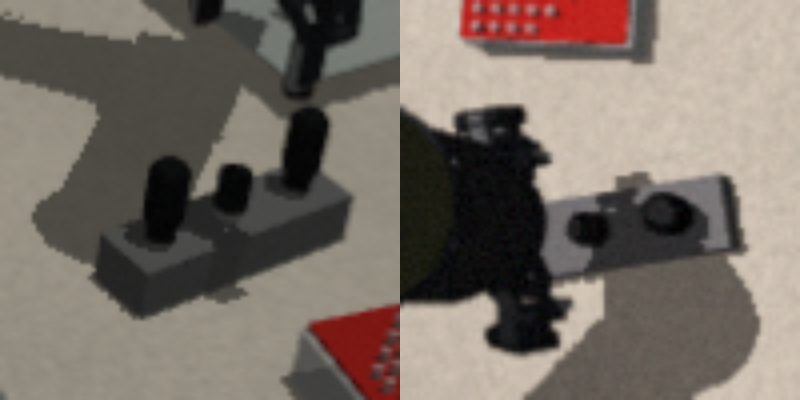

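The fingers straddle the block across its row, and the pin knob is between the two drivers at top px (187,217) and scene px (448.5,177). That puts it at about (0.552, 0.305). I'm going down to grip.

>>> {"fn": "apply_moves", "kwargs": {"commands": [[-1, 0.04, 0.1, -0.5, 0, 0, 0], [-1, 0, 0, -0.5, 0, 0, 0], [-1, 0, 0, -0.5, 0, 0, 0], [-1, 0, 0, -0.5, 0, 0, 0], [-1, 0, 0, -0.5, 0, 0, 0], [-1, 0, 0, -0.5, 0, 0, 0], [-1, 0, 0, -0.5, 0, 0, 0], [-1, 0, 0, 0, 0, 0, 0]]}}

```text
t: 5.27
eef_pos: [0.5501, 0.3047, 0.0467]
tool_rot: [3.137, -0.002, -1.389]
ft_force: [-0.9, -0.6, -0.7]
width: 0.0858
grip_force: 0.0
```

>>> {"fn": "apply_moves", "kwargs": {"commands": [[0.3, 0, 0, 0, 0, 0, 0], [0.5, 0, 0, 0, 0, 0, 0], [0.7, 0, 0, 0, 0, 0, 0], [1, 0, 0, 0, 0, 0, 0], [1, 0, 0, 0, 0, 0, 0], [1, 0, 0, 0, 0, 0, 0], [1, 0, 0, 0, 0, 0, 0], [1, 0, 0, 0, 0, 0, 0]], "force": 70}}

```text
t: 5.93
eef_pos: [0.5533, 0.3064, 0.0518]
tool_rot: [-3.137, 0.001, -1.389]
ft_force: [5.2, 1.2, 3.5]
width: 0.0217
grip_force: 68.3
```

>>> {"fn": "apply_moves", "kwargs": {"commands": [[1, 0, 0, 0.2, 0, 0, 0], [1, 0, 0, 0.4, 0, 0, 0], [1, 0, 0, 0.6, 0, 0, 0], [1, 0, 0, 0.8, 0, 0, 0], [1, 0, 0, 0.8, 0, 0, 0], [1, 0, 0, 0.8, 0, 0, 0], [1, 0, 0, 0.8, 0, 0, 0], [1, 0, 0, 0, 0, 0, 0]]}}

```text
t: 6.6
eef_pos: [0.553, 0.3062, 0.1879]
tool_rot: [-3.135, 0.003, -1.389]
ft_force: [0.6, 0.2, 1.1]
width: 0.0218
grip_force: 69.7
```

```bash
python3 - <<'E'
from h import *
o=arm.observe();print(o["eef_pos"],o["tool_rot"],o["width"],o["ft_force"])
a=save("scene","s2.png");b=save("top","t2.png")
print([proj(c,o["eef_pos"]).round(1) for c in("scene","top")])
for q in("pin_tip","pin_collar","pin_knob"):
    for c in("scene","top"):
        for r in arm.mark_of(c,q)[:2]: print(c,q,np.round(r["centre"],1),round(r["score"],2))
cv2.imwrite("pics/v2.png",np.hstack([cv2.resize(a[130:230,390:490],(400,400)),cv2.resize(b[160:260,140:240],(400,400))])[:,:,::-1])
E
```

```text
[0.55296827 0.30619582 0.1878948 ] [-3.13478422e+00  2.80950206e-03 -1.38872105e+00] 0.02184898593159682 [0.57541016 0.22879378 1.10910798]
[array([455.7, 137.4]), array([171.8, 215.6])]
scene pin_tip [454.1 153.5] 0.61
top pin_tip [178.2 217.3] 0.62
scene pin_collar [453.  140.1] 0.56
top pin_collar [174.6 215.3] 0.51
top pin_collar [177.8 217.8] 0.51
scene pin_knob [306.8 218.9] 0.63
scene pin_knob [457.9 131.3] 0.49
top pin_knob [170.9 216.2] 0.6
```

View pics/v2.png

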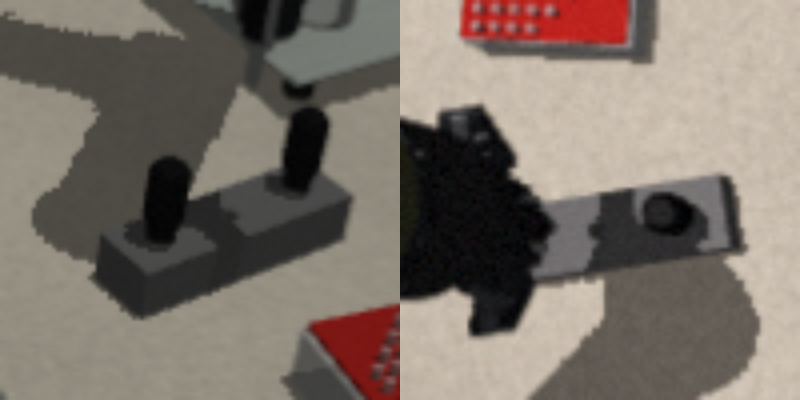

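The pin is held, with its shank at scene px (454,150), and both drivers are undisturbed. I'm carrying it to the eye.

>>> {"fn": "apply_moves", "kwargs": {"commands": [[1, 0.15, -0.5, 0, 0, 0, -0.55], [1, 0.15, -0.9, 0, 0, 0, -0.55], [1, 0.15, -0.9, 0, 0, 0, -0.55], [1, 0.15, -0.9, 0, 0, 0, -0.55], [1, 0.15, -0.9, 0, 0, 0, -0.55], [1, 0.15, -0.9, 0, 0, 0, -0.55], [1, 0.15, -0.9, 0, 0, 0, -0.55], [1, 0.15, -0.9, 0, 0, 0, -0.55]]}}

```text
t: 7.67
eef_pos: [0.5874, 0.0996, 0.1815]
tool_rot: [3.141, -0.0, -1.744]
ft_force: [0.9, 0.4, -0.5]
width: 0.0216
grip_force: 69.7
```

>>> {"fn": "apply_moves", "kwargs": {"commands": [[1, 0.15, -0.9, 0, 0, 0, -0.55], [1, 0.15, -0.9, 0, 0, 0, -0.55], [1, 0.15, -0.9, 0, 0, 0, -0.55], [1, 0.15, -0.9, 0, 0, 0, -0.55], [1, 0.15, -0.9, 0, 0, 0, -0.55], [1, 0.15, -0.9, 0, 0, 0, -0.55], [1, 0.15, -0.9, 0, 0, 0, -0.55], [1, 0.15, -0.5, 0, 0, 0, -0.55]]}}

```text
t: 8.33
eef_pos: [0.6231, -0.1056, 0.1815]
tool_rot: [3.141, -0.001, -2.098]
ft_force: [-0.4, 0.8, -1.2]
width: 0.0218
grip_force: 69.7
```

>>> {"fn": "apply_moves", "kwargs": {"commands": [[1, 0, 0, 0, 0, 0, 0], [1, 0, 0, 0, 0, 0, 0], [1, 0, 0, 0, 0, 0, 0]]}}

```text
t: 8.58
eef_pos: [0.6233, -0.1023, 0.1814]
tool_rot: [3.141, -0.0, -2.093]
ft_force: [0.9, 0.1, -0.6]
width: 0.0222
grip_force: 69.7
```

```bash
python3 - <<'E'
from h import *
o=arm.observe();print(o["eef_pos"],o["tool_rot"],o["width"],o["ft_force"],o["t"])
a=save("scene","s3.png");b=save("top","t3.png")
print([proj(c,o["eef_pos"]).round(1) for c in("scene","top")])
m={}
for q in("pin_tip","pin_collar","pin_knob","eye"):
    for c in("scene","top"):
        L=arm.mark_of(c,q)[:2]
        for r in L: print(c,q,np.round(r["centre"],1),round(r["score"],2))
        m[c]=L[0]["centre"] if L else None
    if all(x is not None for x in m.values()): print(tri(m["scene"],m["top"]))
cv2.imwrite("pics/v3.png",np.hstack([cv2.resize(a[160:240,260:340],(400,400)),cv2.resize(b[150:250,300:400],(400,400))])[:,:,::-1])
E
```

```text
[ 0.62327227 -0.10231917  0.18142825] [ 3.14091064e+00 -2.01960223e-04 -2.09275598e+00] 0.02223637708030601 [ 0.94965367  0.11267802 -0.57391847] 8.5833
[array([315.5, 187.6]), array([337.8, 188.3])]
scene pin_tip [313.5 201.9] 0.62
scene pin_collar [325.8 241.3] 0.58
scene pin_collar [311.1 189.9] 0.4
scene pin_knob [316.3 179.8] 0.51
scene eye [308.5 213.9] 0.62
top eye [345.8 192.2] 0.68
(array([ 0.62221482, -0.12438847,  0.10682247]), [0.0037114103577599706, 0.0037114103577599727])
```

View pics/v3.png

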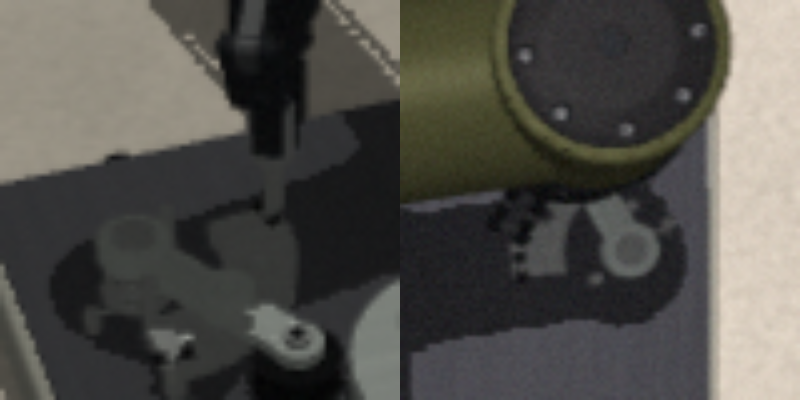

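Scene crop: the shank hangs at px x≈314, with its tip at about (314,203). The top camera is blocked by the arm. I'll move over the eye, go lower, and measure with the scene camera.

>>> {"fn": "apply_moves", "kwargs": {"commands": [[1, 0.03, -0.4, -0.3, 0, 0, 0], [1, 0.02, -0.3, -0.3, 0, 0, 0], [1, 0, -0.19, -0.2, 0, 0, 0], [1, 0, 0, 0, 0, 0, 0], [1, 0, 0, 0, 0, 0, 0], [1, 0, 0, 0, 0, 0, 0]]}}

```text
t: 9.58
eef_pos: [0.6251, -0.1293, 0.1579]
tool_rot: [-3.141, -0.0, -2.093]
ft_force: [0.3, 0.2, -0.8]
width: 0.0219
grip_force: 69.7
```

```bash
python3 - <<'E'
from h import *
o=arm.observe();p=o["eef_pos"];print(p,o["tool_rot"],o["width"],o["ft_force"],o["t"])
a=save("scene","s4.png")
for dz in(-.042,-.012+0): print(dz,proj("scene",p+[0,0,dz]))
print("eye proj",proj("scene",[.6255,-.1297,.1]))
for r in arm.mark_of("scene","pin_tip")[:2]: print(r["centre"],r["score"],atz("scene",r["centre"],p[2]-.042))
x0,y0=285,180
v=cv2.resize(a[y0:y0+50,x0:x0+50],(550,550),interpolation=cv2.INTER_CUBIC)
cv2.imwrite("pics/v4.png",np.clip(v[:,:,::-1].astype(float)*1.8,0,255).astype(np.uint8))
E
```

```text
[ 0.62510522 -0.12931456  0.15789915] [-3.14149327e+00 -1.60600589e-04 -2.09315379e+00] 0.021886301640287542 [ 0.28450373  0.17269437 -0.78647542] 9.5833
-0.042 [305.26602539 212.17128546]
-0.012 [304.95398177 202.42427745]
eye proj [305.32464903 217.35349449]
[301.8, 214.3] 0.57 [ 0.62970586 -0.13939992  0.11589915]
```

View pics/v4.png

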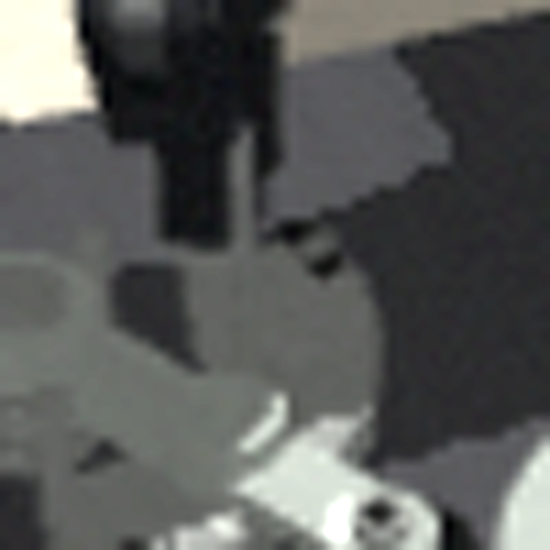

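The shank shows at px x≈306.4, while the eye's centre is at px (305.3,217.4). The tip blends into the plate, so I'll read the intensities.

```bash
python3 - <<'E'
import cv2,numpy as np
a=cv2.imread("pics/s4.png").astype(int).sum(2)
print("     ",list(range(297,319)))
for r in range(192,224): print(r,a[r,297:319])
E
```

```text
[297, 298, 299, 300, 301, 302, 303, 304, 305, 306, 307, 308, 309, 310, 311, 312, 313, 314, 315, 316, 317, 318]
192 [ 49  51  39  40  31  39  42  32  39  87 153  44  40 101 154 152 149 148
 150 152 154 156]
193 [127 123  41  33  35  33  33  27  63 147 152  49  38  88 151 150 151 150
 150 155 150 156]
194 [152 149  74  38  33  38  38  36  77 164 150  51  38  85 152 152 149 148
 148 150 152 150]
195 [153 154  92  31  37  36  39  36  76 166 156  53  64 133 150 153 158 153
 150 153 155 156]
196 [153 151  95  41  30  38  41  34  77 165 153  76 123 155 156 152 152 152
 150 147 149 151]
197 [156 155  98  39  40  33  33  29  67 144 157  91 124 151 154 152 153 151
 151 147 145 134]
198 [153 151  89  35  34  29  43  35  69 145 155  86 126 148 155 149 150 140
 145 137  76  70]
199 [152 153  94  39  33  37  43  39  66 140 156  97 125 146 145 145 135  76
  73  77  76  78]
200 [154 153  95  31  30  37  30  34  67 144 159 125 136  72  39  46  67  96
  80  76  75  72]
201 [155 151 104  51  54  46  42  45  67 143 161 113  77  62  25  61 112 129
 110  77  74  74]
202 [153 156 158 137 133 105  83  84 10
[... 1350 characters left out ...]
0 162 162 163 164
 163 164 164 166]
217 [187 187 184 186 185 183 180 184 191 188 182 191 258 340 164 158 168 187
 187 185 193 221]
218 [187 185 183 184 185 183 184 187 190 187 190 257 364 315 168 177 221 319
 317 305 257 161]
219 [188 187 181 182 186 186 185 187 187 194 254 360 325 214 211 290 316 317
 314 291 185 164]
220 [184 186 186 183 185 188 191 188 190 236 350 301 221 245 328 362 341 327
 304 225 176 156]
221 [179 187 183 178 184 187 190 193 201 215 218 217 241 316 368 368 373 384
 308 195 166  93]
222 [165 172 176 178 182 184 190 192 197 212 224 248 309 371 372 369 368 369
 361 310 210 119]
223 [165 163 163 171 185 185 188 188 206 230 306 364 365 368 370 373 369 370
 369 368 357 300]
```

```bash
python3 - <<'E'
import cv2,numpy as np
for n,(c0,r0,r1) in {"scene0":(297,201,222),"s3":(305,187,210)}.items():
    a=cv2.imread(f"pics/{n}.png").astype(int).sum(2); print(n,list(range(c0,c0+18)))
    for r in range(r0,r1): print(r,*a[r,c0:c0+18])
E
```

```text
scene0 [297, 298, 299, 300, 301, 302, 303, 304, 305, 306, 307, 308, 309, 310, 311, 312, 313, 314]
201 154 151 150 145 149 149 149 151 148 155 155 166 156 123 54 118 206 246
202 152 153 151 147 151 146 152 152 164 179 193 242 252 288 166 249 299 285
203 150 152 151 150 157 163 181 211 256 312 310 310 312 312 305 252 186 141
204 150 147 151 155 194 247 312 310 313 313 313 309 313 324 355 351 119 80
205 149 153 149 150 170 246 313 315 313 310 313 319 334 373 349 339 297 242
206 150 151 150 151 154 190 310 345 336 315 355 397 407 335 374 317 328 368
207 148 152 150 155 151 169 238 301 310 319 364 421 412 377 339 311 312 307
208 152 146 150 150 155 151 170 251 315 320 326 340 316 318 325 323 328 325
209 151 151 147 152 147 146 163 240 318 349 352 350 356 393 411 391 412 390
210 193 172 149 151 138 81 118 197 323 354 350 343 322 339 306 308 308 309
211 353 294 193 153 86 77 94 195 314 313 314 312 310 280 259 261 277 311
212 358 366 370 238 166 97 97 197 306 310 307 306 282 201 177 169 180 265
213 349 355 358 353 299 215 162 239 314 314 311 301 246 181 178 175 185 256
214 352 345 347 356 35
[... 1597 characters left out ...]
72 81 71 79
200 139 76 81 74 76 68 37 79 162 162 165 148 74 74 71 74 81 72
201 76 76 77 85 82 59 21 78 160 161 158 127 77 74 76 79 74 80
202 85 94 98 124 131 151 105 133 153 151 119 92 77 80 72 79 74 75
203 132 162 166 159 165 163 159 129 114 75 47 105 76 77 74 75 72 76
204 162 165 166 162 160 160 161 151 66 41 77 131 120 81 74 76 79 78
205 162 164 160 159 162 157 163 162 159 117 165 165 157 114 75 73 68 78
206 163 161 159 164 163 165 168 165 165 165 164 164 156 117 77 78 75 74
207 159 163 166 163 165 163 163 165 159 161 160 162 164 154 80 73 76 77
208 165 166 164 162 165 162 164 161 164 164 167 165 166 155 116 73 75 78
209 162 162 167 164 168 164 167 164 164 167 167 163 162 160 115 78 78 76
```

From subpixel edges, the shank centre is at about px 304.05 against the eye at 305.1, so the pin sits about 3 mm off centre in the grip. The depth agrees. I'll correct by (+0.8, +2.4) mm and feel downward.

>>> {"fn": "apply_moves", "kwargs": {"commands": [[1, 0.03, 0.08, 0, 0, 0, 0], [1, 0, 0, -0.2, 0, 0, 0], [1, 0, 0, -0.2, 0, 0, 0], [1, 0, 0, -0.1, 0, 0, 0], [1, 0, 0, -0.08, 0, 0, 0], [1, 0, 0, 0, 0, 0, 0], [1, 0, 0, 0, 0, 0, 0]]}}

```text
t: 10.27
eef_pos: [0.6259, -0.1268, 0.1402]
tool_rot: [3.141, -0.0, -2.093]
ft_force: [0.6, 0.3, -0.5]
width: 0.0222
grip_force: 69.7
```

>>> {"fn": "apply_moves", "kwargs": {"commands": [[1, 0, 0, -0.05, 0, 0, 0], [1, 0, 0, 0, 0, 0, 0]]}}

```text
t: 10.43
eef_pos: [0.6259, -0.1268, 0.139]
tool_rot: [-3.142, -0.0, -2.093]
ft_force: [-0.3, -0.4, 0.4]
width: 0.0222
grip_force: 69.8
```

No contact with the tip at about 0.097, so it is probably entering. I'll keep going in small steps.

>>> {"fn": "apply_moves", "kwargs": {"commands": [[1, 0, 0, -0.05, 0, 0, 0], [1, 0, 0, -0.05, 0, 0, 0], [1, 0, 0, 0, 0, 0, 0]]}}

```text
t: 10.68
eef_pos: [0.6256, -0.1268, 0.1355]
tool_rot: [3.141, -0.0, -2.093]
ft_force: [-1.5, -1.3, -0.4]
width: 0.0223
grip_force: 69.8
```

>>> {"fn": "apply_moves", "kwargs": {"commands": [[1, 0, 0, -0.05, 0, 0, 0], [1, 0, 0, 0, 0, 0, 0]]}}

```text
t: 10.85
eef_pos: [0.6256, -0.1268, 0.134]
tool_rot: [3.141, -0.001, -2.093]
ft_force: [-2.2, 0.6, -0.6]
width: 0.0223
grip_force: 69.8
```

A light lateral force in −x suggests the taper is inside the hole. I'll ease by −x and go deeper.

>>> {"fn": "apply_moves", "kwargs": {"commands": [[1, -0.03, 0, -0.05, 0, 0, 0], [1, 0, 0, -0.05, 0, 0, 0], [1, 0, 0, 0, 0, 0, 0]]}}

```text
t: 11.1
eef_pos: [0.6251, -0.1265, 0.1308]
tool_rot: [3.141, 0.0, -2.093]
ft_force: [0.1, 0.2, 0.0]
width: 0.0219
grip_force: 69.8
```

>>> {"fn": "apply_moves", "kwargs": {"commands": [[1, 0, 0, -0.05, 0, 0, 0], [1, 0, 0, 0, 0, 0, 0]]}}

```text
t: 11.27
eef_pos: [0.6251, -0.1266, 0.1294]
tool_rot: [3.141, 0.0, -2.093]
ft_force: [-0.4, -0.5, -0.1]
width: 0.022
grip_force: 69.8
```

About 12.5 mm down the eye. I'm starting the swing on the 62 mm arc.

>>> {"fn": "apply_moves", "kwargs": {"commands": [[1, -0.058, 0.086, 0, 0, 0, 0], [1, -0.058, 0.086, 0, 0, 0, 0], [1, -0.065, 0.08, 0, 0, 0, 0], [1, -0.065, 0.08, 0, 0, 0, 0], [1, 0, 0, 0, 0, 0, 0], [1, 0, 0, 0, 0, 0, 0]]}}

```text
t: 11.77
eef_pos: [0.6176, -0.1167, 0.13]
tool_rot: [-3.141, 0.0, -2.093]
ft_force: [1.7, -3.2, -2.7]
width: 0.022
grip_force: 69.5
```

Spring reaction (1.7,−3.2) N: the eye is engaged, with little radial force. I'll continue to about 0.5 rad.

>>> {"fn": "apply_moves", "kwargs": {"commands": [[1, -0.073, 0.072, 0, 0, 0, 0], [1, -0.073, 0.072, 0, 0, 0, 0], [1, -0.081, 0.065, 0, 0, 0, 0], [1, -0.081, 0.065, 0, 0, 0, 0], [1, 0, 0, 0, 0, 0, 0]]}}

```text
t: 12.18
eef_pos: [0.6087, -0.1085, 0.1303]
tool_rot: [-3.14, 0.0, -2.093]
ft_force: [3.5, -4.4, -3.1]
width: 0.0219
grip_force: 69.6
```

>>> {"fn": "apply_moves", "kwargs": {"commands": [[1, -0.087, 0.057, 0, 0, 0, 0], [1, -0.087, 0.057, 0, 0, 0, 0], [1, 0, 0, 0, 0, 0, 0], [1, 0, 0, 0, 0, 0, 0]]}}

```text
t: 12.52
eef_pos: [0.6038, -0.1052, 0.1304]
tool_rot: [-3.14, 0.001, -2.093]
ft_force: [3.9, -4.3, -2.5]
width: 0.022
grip_force: 69.7
```

>>> {"fn": "apply_moves", "kwargs": {"commands": [[1, -0.015, -0.02, -0.08, 0, 0, 0], [1, 0, 0, -0.08, 0, 0, 0], [1, 0, 0, 0, 0, 0, 0]]}}

```text
t: 12.77
eef_pos: [0.6043, -0.1058, 0.1267]
tool_rot: [-3.138, 0.002, -2.092]
ft_force: [4.5, -3.6, 0.2]
width: 0.0218
grip_force: 70.0
```

>>> {"fn": "apply_moves", "kwargs": {"commands": [[1, 0, 0, -0.04, 0, 0, 0], [1, 0, 0, 0, 0, 0, 0]]}}

```text
t: 12.93
eef_pos: [0.6044, -0.1058, 0.1258]
tool_rot: [-3.137, 0.002, -2.092]
ft_force: [4.1, -3.9, 1.7]
width: 0.022
grip_force: 70.0
```

>>> {"fn": "apply_moves", "kwargs": {"commands": [[1, 0, 0, -0.03, 0, 0, 0], [1, 0, 0, 0, 0, 0, 0]]}}

```text
t: 13.1
eef_pos: [0.6045, -0.1058, 0.1251]
tool_rot: [-3.137, 0.002, -2.092]
ft_force: [4.1, -3.8, 2.7]
width: 0.0219
grip_force: 70.0
```

>>> {"fn": "apply_moves", "kwargs": {"commands": [[1, 0, 0, -0.03, 0, 0, 0], [1, 0, 0, 0, 0, 0, 0]]}}

```text
t: 13.27
eef_pos: [0.6045, -0.1059, 0.1243]
tool_rot: [-3.137, 0.002, -2.092]
ft_force: [3.6, -3.4, 2.0]
width: 0.0216
grip_force: 70.0
```

>>> {"fn": "apply_moves", "kwargs": {"commands": [[1, 0, 0, -0.03, 0, 0, 0], [1, 0, 0, 0, 0, 0, 0]]}}

```text
t: 13.43
eef_pos: [0.6046, -0.1059, 0.1234]
tool_rot: [-3.137, 0.002, -2.092]
ft_force: [4.9, -3.8, 2.4]
width: 0.0221
grip_force: 70.0
```

>>> {"fn": "apply_moves", "kwargs": {"commands": [[1, 0, 0, -0.03, 0, 0, 0], [1, 0, 0, 0, 0, 0, 0]]}}

```text
t: 13.6
eef_pos: [0.6047, -0.1059, 0.1233]
tool_rot: [-3.136, 0.002, -2.092]
ft_force: [2.6, -3.5, 5.4]
width: 0.0218
grip_force: 70.8
```

>>> {"fn": "apply_moves", "kwargs": {"commands": [[1, 0, 0, -0.03, 0, 0, 0], [1, 0, 0, 0, 0, 0, 0]]}}

```text
t: 13.77
eef_pos: [0.6047, -0.1059, 0.1233]
tool_rot: [-3.136, 0.002, -2.092]
ft_force: [2.0, -3.2, 8.7]
width: 0.0219
grip_force: 71.0
```

Plate contact at TCP z 0.1233 with a soft stiffness of about 3.5 N/mm. I'll slide along the arc toward the hole and watch z for a drop.

>>> {"fn": "apply_moves", "kwargs": {"commands": [[1, -0.045, 0.029, 0, 0, 0, 0], [1, -0.045, 0.028, 0, 0, 0, 0], [1, -0.045, 0.027, 0, 0, 0, 0], [1, 0, 0, 0, 0, 0, 0]]}}

```text
t: 14.1
eef_pos: [0.6013, -0.104, 0.1233]
tool_rot: [-3.134, 0.002, -2.092]
ft_force: [4.4, -5.2, 6.4]
width: 0.0222
grip_force: 70.6
```

>>> {"fn": "apply_moves", "kwargs": {"commands": [[1, -0.04, 0.022, 0, 0, 0, 0], [1, 0, 0, 0, 0, 0, 0]]}}

```text
t: 14.27
eef_pos: [0.6002, -0.1034, 0.1232]
tool_rot: [-3.134, 0.002, -2.092]
ft_force: [4.6, -5.3, 5.9]
width: 0.0216
grip_force: 70.6
```

>>> {"fn": "apply_moves", "kwargs": {"commands": [[1, -0.04, 0.021, 0, 0, 0, 0], [1, 0, 0, 0, 0, 0, 0]]}}

```text
t: 14.43
eef_pos: [0.5989, -0.1027, 0.1232]
tool_rot: [-3.134, 0.002, -2.093]
ft_force: [6.0, -5.6, 5.8]
width: 0.0221
grip_force: 70.6
```

>>> {"fn": "apply_moves", "kwargs": {"commands": [[1, -0.03, 0.015, 0, 0, 0, 0], [1, 0, 0, 0, 0, 0, 0]]}}

```text
t: 14.6
eef_pos: [0.598, -0.1023, 0.1232]
tool_rot: [-3.134, 0.002, -2.092]
ft_force: [5.6, -5.1, 5.5]
width: 0.0218
grip_force: 70.6
```

>>> {"fn": "apply_moves", "kwargs": {"commands": [[1, -0.03, 0.013, 0, 0, 0, 0], [1, 0, 0, 0, 0, 0, 0]]}}

```text
t: 14.77
eef_pos: [0.5971, -0.1018, 0.123]
tool_rot: [-3.134, 0.003, -2.092]
ft_force: [4.9, -4.5, 4.6]
width: 0.022
grip_force: 70.6
```

>>> {"fn": "apply_moves", "kwargs": {"commands": [[1, -0.03, 0.013, 0, 0, 0, 0], [1, 0, 0, 0, 0, 0, 0]]}}

```text
t: 14.93
eef_pos: [0.5959, -0.101, 0.1224]
tool_rot: [-3.135, 0.003, -2.092]
ft_force: [5.4, -4.0, 4.0]
width: 0.0217
grip_force: 70.5
```

>>> {"fn": "apply_moves", "kwargs": {"commands": [[1, -0.03, 0.012, 0, 0, 0, 0], [1, 0, 0, 0, 0, 0, 0]]}}

```text
t: 15.1
eef_pos: [0.5948, -0.1006, 0.1222]
tool_rot: [-3.136, 0.002, -2.092]
ft_force: [4.6, -3.3, 2.8]
width: 0.022
grip_force: 70.5
```

z is starting to drop, which means the nose is over the hole. I'll press down gently.

>>> {"fn": "apply_moves", "kwargs": {"commands": [[1, 0, 0, -0.05, 0, 0, 0], [1, 0, 0, 0, 0, 0, 0]]}}

```text
t: 15.27
eef_pos: [0.5948, -0.1006, 0.1204]
tool_rot: [-3.136, 0.002, -2.092]
ft_force: [6.2, -4.1, 2.2]
width: 0.0219
grip_force: 70.5
```

>>> {"fn": "apply_moves", "kwargs": {"commands": [[1, 0, 0, -0.05, 0, 0, 0], [1, 0, 0, 0, 0, 0, 0]]}}

```text
t: 15.43
eef_pos: [0.5948, -0.1006, 0.1189]
tool_rot: [-3.136, 0.002, -2.092]
ft_force: [5.0, -3.9, 2.1]
width: 0.0217
grip_force: 70.4
```

>>> {"fn": "apply_moves", "kwargs": {"commands": [[1, 0, 0, -0.05, 0, 0, 0], [1, 0, 0, -0.05, 0, 0, 0], [1, 0, 0, 0, 0, 0, 0]]}}

```text
t: 15.68
eef_pos: [0.5948, -0.1006, 0.1158]
tool_rot: [-3.136, 0.002, -2.092]
ft_force: [5.0, -3.3, 1.8]
width: 0.0219
grip_force: 70.4
```

>>> {"fn": "apply_moves", "kwargs": {"commands": [[1, 0, 0, -0.05, 0, 0, 0], [1, 0, 0, -0.05, 0, 0, 0], [1, 0, 0, 0, 0, 0, 0]]}}

```text
t: 15.93
eef_pos: [0.5948, -0.1006, 0.1128]
tool_rot: [-3.136, 0.002, -2.092]
ft_force: [4.6, -4.8, 2.2]
width: 0.0219
grip_force: 70.4
```

>>> {"fn": "apply_moves", "kwargs": {"commands": [[1, 0, 0, -0.05, 0, 0, 0], [1, 0, 0, 0, 0, 0, 0]]}}

```text
t: 16.1
eef_pos: [0.5949, -0.1006, 0.1116]
tool_rot: [-3.136, 0.002, -2.092]
ft_force: [4.4, -2.5, 2.6]
width: 0.0219
grip_force: 70.5
```

>>> {"fn": "apply_moves", "kwargs": {"commands": [[1, 0, 0, -0.04, 0, 0, 0], [1, 0, 0, 0, 0, 0, 0]]}}

```text
t: 16.27
eef_pos: [0.5953, -0.1007, 0.1115]
tool_rot: [-3.134, 0.003, -2.092]
ft_force: [5.2, -3.3, 6.9]
width: 0.0216
grip_force: 70.7
```

>>> {"fn": "apply_moves", "kwargs": {"commands": [[1, 0, 0, -0.04, 0, 0, 0], [1, 0, 0, 0, 0, 0, 0]]}}

```text
t: 16.43
eef_pos: [0.5955, -0.1008, 0.1114]
tool_rot: [-3.134, 0.003, -2.092]
ft_force: [4.0, -3.2, 10.8]
width: 0.0217
grip_force: 71.2
```

Seated: z stopped at 0.1114, 12 mm below the plate contact, and the force is rising. I'll relax the load and release.

>>> {"fn": "apply_moves", "kwargs": {"commands": [[1, 0.04, -0.03, 0.05, 0, 0, 0], [1, 0, 0, 0, 0, 0, 0], [0.4, 0, 0, 0, 0, 0, 0], [0.2, 0, 0, 0, 0, 0, 0], [0, 0, 0, 0, 0, 0, 0], [-0.5, 0, 0, 0, 0, 0, 0], [-1, 0, 0, 0, 0, 0, 0], [-1, 0, 0, 0, 0, 0, 0]], "force": 20}}

```text
t: 17.1
eef_pos: [0.5936, -0.101, 0.1074]
tool_rot: [3.14, -0.0, -2.093]
ft_force: [0.2, 0.6, 0.1]
width: 0.077
grip_force: 0.0
```

>>> {"fn": "apply_moves", "kwargs": {"commands": [[-1, 0, 0, 0, 0, 0, 0], [-1, 0, 0, 0, 0, 0, 0], [-1, 0, 0, 0, 0, 0, 0], [-1, 0, 0, 0.2, 0, 0, 0], [-1, 0, 0, 0.4, 0, 0, 0], [-1, 0, 0, 0.8, 0, 0, 0], [-1, 0, 0, 1, 0, 0, 0], [-1, 0, 0, 1, 0, 0, 0]]}}

```text
t: 17.77
eef_pos: [0.5936, -0.1014, 0.2122]
tool_rot: [-3.141, -0.0, -2.093]
ft_force: [0.9, 0.2, -0.1]
width: 0.0855
grip_force: 0.0
```

>>> {"fn": "apply_moves", "kwargs": {"commands": [[-1, -0.8, 0.5, 0.3, 0, 0, 0], [-1, -0.8, 0.5, 0.3, 0, 0, 0], [-1, -0.8, 0.8, 0.3, 0, 0, 0], [-1, -0.8, 0.8, 0, 0, 0, 0], [-1, -0.5, 0.8, 0, 0, 0, 0], [-1, 0, 0.8, 0, 0, 0, 0], [-1, 0, 0.8, 0, 0, 0, 0], [-1, 0, 0, 0, 0, 0, 0]]}}

```text
t: 18.43
eef_pos: [0.4826, 0.0517, 0.2385]
tool_rot: [-3.141, 0.002, -2.09]
ft_force: [-0.5, -0.3, -0.8]
width: 0.0854
grip_force: 0.0
```

```bash
python3 - <<'E'
from h import *
o=arm.observe();print(o["eef_pos"],o["width"],o["ft_force"],o["t"])
a=save("scene","s5.png");b=save("top","t5.png")
cv2.imwrite("pics/v5.png",np.hstack([cv2.resize(a[170:250,260:340],(400,400)),cv2.resize(b[160:240,310:390],(400,400))])[:,:,::-1])
for c in("scene","top"):
  for q,z in(("pin_knob",.122),("pin_collar",.1),("eye",.1)):
    for r in arm.mark_of(c,q)[:1]: print(c,q,np.round(r["centre"],1),round(r["score"],2),np.round(atz(c,r["centre"],z),4))
E
```

```text
[0.48264348 0.05166099 0.23847706] 0.08544669656113608 [-0.48547297 -0.33425306 -0.79712675] 18.4333
scene pin_knob [310.9 198.9] 0.6 [ 0.5894 -0.1032  0.122 ]
scene pin_collar [308.9 209.1] 0.67 [ 0.5994 -0.1121  0.1   ]
scene eye [311.8 208.6] 0.59 [ 0.5999 -0.1048  0.1   ]
top pin_knob [335.7 200.3] 0.65 [ 0.5981 -0.1003  0.122 ]
top pin_collar [337.9 200.5] 0.54 [ 0.5994 -0.1073  0.1   ]
top eye [336.9 202.6] 0.83 [ 0.5937 -0.1047  0.1   ]
```

View pics/v5.png

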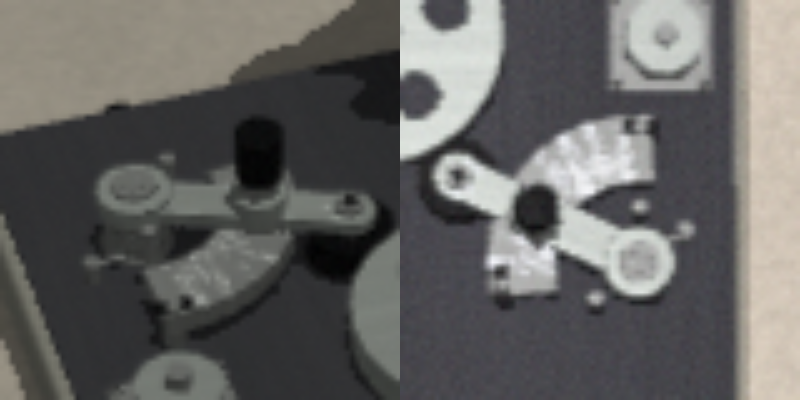

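The arm stays swung back. The pin is upright with its collar on the boss (scene crop (260,190), top crop (536,208)), and the gripper is clear. I'm handing in.

```bash
python3 -c "
from bench import arm
print(arm.close_job())"
```

```text
the job is handed in; nothing more can be done
None
```

The pin is seated collar-down through the eye and lock hole, holding the tensioner arm back at roughly 0.64 rad with the gripper clear, and I handed the job in at about 18.5 s; no verdict came back.

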